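# Press a reel-knob bearing home with locking forceps

## Task

On the reel repair bench, use the large locking forceps on the wooden stand to press the bearing into the reel knob in their jaws: squeeze the free handle to the fixed one until the ratchet catches on its last tooth with the bearing fully home, then take the fingers off so that it holds by itself for a second. After that press the free handle's finger ring straight down so that the teeth come apart and the forceps spring wide open, and leave them open.

Things in the scene. Friction and masses are not known exactly. Their poses are not given: they have to be found in the camera images.
- forceps: Big locking forceps (250 mm) on a wooden stand. Origin on table below pivot, z up; handles along -x, jaws +x, all 65 mm high. 8 mm bar. Fixed shank: rigid, outer face y=-15 mm. Free shank shut: y=+15; open: +31 at x=-70. Squeeze at x=-60..-80 mm (15 N): push the free shank to -y until it stops, or grip over both centred on y=-2..-8, not on the open pair. Fixed ring at x=-172, y=-22.
- handle (a joint): Closing angle (rad) of the free half about the vertical pivot: 0 open, grows as its shank moves to -y of the forceps, stop at about 0.24. A spring opens it (1.4 N at the ring when open, 3 N when shut). Two ratchet teeth: the first holds at about 0.18, the last at about 0.22, just before the stop.
- ring (a point): Free handle's finger ring: centre, top face, 69 mm up; 36 mm outside, 20 mm hole, slippery steel. Forceps frame: x=-172 mm; y=+22 shut, +60 open. The ring end flexes down: 4 mm (3 N) parts the teeth, it can go 10 mm (6 N) and springs back up. While held down, the handle springs open by itself, sliding to +y under the finger. Press only this ring; the fixed one is 8 mm away when shut.
- bearing (a joint): How far (m) the dark steel bearing, 16 mm diameter, stands out of the 32 mm egg-shaped aluminium reel knob held in the jaws: 0 is fully home. Starts at 0.004 to 0.008; the free jaw pushes it in during the last part of the handle's closing. Stiff: it stays where it is left.

How it is judged:
On the way:
1. the forceps are shut on the last ratchet tooth, hold by themselves with no finger on them, and the bearing is home (value of joint handle above 0.205 rad and value of joint bearing below 0.002 m and contact force between each of the arm, the fingers and forceps below 0.2 N), for 0.8 s.
At the end, for the whole second after the job is handed in: The forceps have sprung open (closing angle below 0.06 rad, at rest) and the bearing is home in the knob (standing out less than 2 mm) (value of joint handle below 0.06 rad and value of joint bearing below 0.002 m and velocity of joint handle between -0.05 and 0.05 rad/s); the robot touches nothing.
It also fails if it takes over 43 s, if anything falls off the work surface, if the arm or the gripper's body presses on something with over 40 N, if the wrist force passes 120 N, or if a joint passes its speed limit or range.

## Robot

A 6-joint arm with a two-finger parallel gripper is mounted at the origin on the work surface. World frame = base frame: x ahead of the robot, y to its left, z up, the work surface at z = 0. Lengths are in m, angles in rad, forces in N, time in s.
With the tool pointing down it reaches from about 0.375 to 0.9 m from the base axis. Payload 3.1 kg.
Tool frame: the origin (TCP) lies between the finger pads; the fingertips stand 17 mm ahead of it and the grasp point (between the pads) lies 2 mm behind it; z points along the fingers, y is the line along which they close (so a half turn about z gives the same grasp; the last joint's range is limited). The gripper opens to 85 mm and grips with 20 to 120 N. Pads are 22 mm wide; open, the fingers measure 114 mm over their backs; the gripper's body (76 mm by 85 mm) begins 54 mm behind the grasp point. The pads swing forward as they close: fully open they stand 13 mm farther back than shut.
Start: joints at [-1.341, 0.527, 1.433, -0, 1.181, -0.178], TCP at [0.248, -0.573, 0.248] pointing down, gripper open.
Joint ranges: [-3.08, 3.08], [-0.75, 2.2], [0.22, 2.44], [-1.43, 4.57], [0, 2.65], [-2.85, 2.85]. Speed limits (rad/s): [2.79, 2.79, 3.14, 3.14, 3.14, 3.14].

## Interface

Orientations are given as a unit quaternion [x, y, z, w].
In Python, from station import sense, vision, order gives the robot as it stands.
- The arm moves only by the shell command python3 -m crank 'ROWS' [OPENING] [FORCE]. ROWS is JSON, a list of rows, each an object with "dp": the shift along the world's x, y, z in units of 30 mm (1.0 is 30 mm), a list of three; "angular": the turn, a rotation vector about the world's x, y, z in degrees, a list of three. In form: [{"dp": [dx, dy, dz], "angular": [ax, ay, az]}, ...]. A call has 1 to 20 rows; each row shifts and turns the commanded pose from where the row before left it; what a row does not reach is not made up. A row lasts 1/10 s, in which the tool goes at most 50 mm and 8.59 degrees, less where a joint would pass 70% of its speed; a pose out of reach is approached as far as the arm can. A call is refused whole if a number of a shift passes 1 or a number of a turn 8.59, either way. A call with a gripper value outside its range is refused whole. OPENING is the closure, from 0 (fully open) to 1 (shut), set as the call begins (- or left out, the last holds). The fingers move at their own pace and stop on an object; FORCE is the grip in N (left out, the last holds). Time passes only in rows, so rows that do not move let the fingers close. It gives the time, the measured TCP pose, the force, the opening and the grip force at its end, in the units of the state.
- sense(): the state, without advancing time (a new reading comes with each control period).
- vision.snapshot(name): name is "scene" or "top" or "wrist"; returns a dict with "image" (420x560x3 uint8, blue, green, red), "range_z" (420x560 float32, m along the optical axis (not along the pixel's ray), 0 where there is no reading), "mtx" (3x3 intrinsics, pixels), "pose" (4x4, takes a point from camera to world coordinates); the wrist camera has in their place "mount" (4x4, takes a point from camera to tool coordinates, whose origin is the TCP and whose axes are the flange's). Camera axes: x right, y down, z forward; pixel columns grow to the right and rows downward; lengths in m; the calibration is good to about 2 mm. A picture is of the moment at which its call begins: read the wrist's pose just before it.
- order.sign_off(): hands the job in; it is judged then, once.
The state is a dict: "t": time; "q": joint angles; "qd": joint speeds; "tau": joint torques, N m; "tcp_pos": TCP position; "tool_rot": TCP orientation; "force": force on the tool from outside, world axes, zero at the start; "ft_torque": the same for the moment, N m; "finger_gap": opening from 0.0 (shut) to 1.0 (fully open); "gripper_force": force on a finger pad.
Only numpy, scipy, OpenCV 4.12 (cv2) and the standard library are available. Lean on these libraries where they do the work, as an engineer would, in place of code of your own. Each camera call takes 0.05 s, during which the arm holds its last target. There are 200 camera calls.

## Working session

There is one attempt and no reset: what is moved stays moved. The work goes in short steps, Python scripts to look and compute and a shell command to move; the robot and the scene stay as the last step left them, time stands still between calls to the robot, and variables do not carry over. Pictures are saved under pics/ and viewed, at most 10 in all, crops included, and the job is handed in when it is done.

```bash
ls; mkdir -p pics; python3 - <<'E'
from station import sense, vision
import cv2,numpy as np
s=sense();print(s)
for n in("top","scene"):
    d=vision.snapshot(n);cv2.imwrite(f"pics/{n}0.png",d["image"]);np.savez(f"{n}0.npz",**d);print(n,d["mtx"],d["pose"])
E
```

```text
pics
{'t': 0.0, 'q': array([-1.34048482e+00,  5.28443710e-01,  1.43390515e+00, -2.07848011e-05,
        1.18141028e+00, -1.78517288e-01]), 'qd': array([ 0.00073472, -0.00033662,  0.00041731, -0.0005025 , -0.00091521,
        0.00026751]), 'tau': array([ 1.48881241e-03, -4.42339182e+01, -1.78023863e+01, -9.42168481e-05,
        8.39155196e-03, -7.55531147e-06]), 'tcp_pos': array([ 0.24831266, -0.57280951,  0.24734648]), 'tool_rot': array([ 9.79178648e-01,  2.02997540e-01, -3.76566430e-05, -1.08262961e-03]), 'force': array([ 0.79912733, -0.34019234,  0.24599559]), 'ft_torque': array([-0.06446318,  0.04254732, -0.0238294 ]), 'gripper_force': 0.0, 'finger_gap': 0.9946188094530253}
top [[466.3102516    0.         285.08498516]
 [  0.         466.3102516  211.08162993]
 [  0.           0.           1.        ]] [[-0.02761864 -0.99195661  0.12352851  0.48583543]
 [-0.99949349  0.02935803  0.01228249  0.01172302]
 [-0.01581026 -0.12312672 -0.99226501  0.73568905]
 [ 0.          0.          0.          1.        ]]
scene [[486.32267166   0.         277.70027174]
 [  0.         486.32267166 216.4247906 ]
 [  0.           0.           1.        ]] [[ 0.22544009  0.62491373 -0.74743534  1.08722449]
 [ 0.97406207 -0.12922675  0.18575127 -0.13294949]
 [ 0.01948988 -0.7699242  -0.63783765  0.51476032]
 [ 0.          0.          0.          1.        ]]
```

View pics/top0.png

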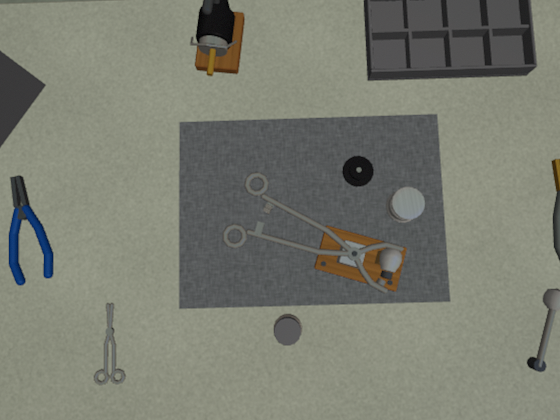

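View pics/scene0.png

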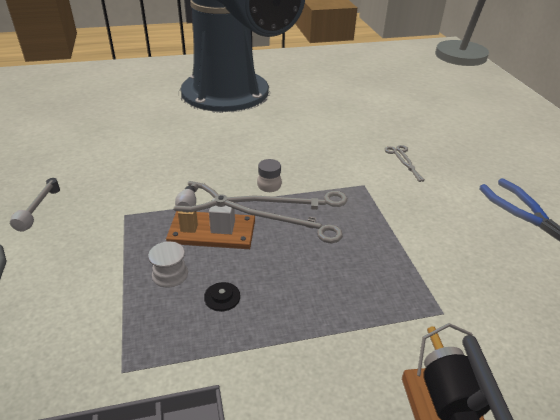

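The top view shows the pivot near (354,254), the free ring (+y side) at (257,184) and the fixed ring at (235,236). Handles point to world +y. Next I cast these pixels onto their planes.

```bash
cat > h.py <<'E'
import numpy as np, cv2
def ray(K,T,uv,z):
    d=T[:3,:3]@np.linalg.solve(K,[uv[0],uv[1],1.]);o=T[:3,3];return o+d*(z-o[2])/d[2]
E
python3 - <<'E'
from h import *
t=np.load("top0.npz");K,T=t["mtx"],t["pose"];s=np.load("scene0.npz")
P=lambda uv,z:ray(K,T,uv,z)
free=P((257,184),.069);fix=P((235.5,236),.069);piv=P((354,254),.07)
print(free,fix,piv,np.linalg.norm(free-piv),np.linalg.norm(fix-piv),np.linalg.norm(free-fix))
print("scene",ray(s["mtx"],s["pose"],(329.5,232.5),.069),ray(s["mtx"],s["pose"],(335.5,198.5),.069),ray(s["mtx"],s["pose"],(221,198),.07))
# frame from fixed ring and pivot
v=(fix-piv)[:2];a=np.arctan2(v[1],v[0])-np.arctan2(-22,-172);w=(free-piv)[:2];b=np.arctan2(w[1],w[0])-np.arctan2(60,-172)
print(np.degrees([a,b])%360)
r=t["range_z"];print([r[int(v),int(u)] for u,v in((257,175),(354,254))])
im=t["image"];cv2.imwrite("pics/crop.png",cv2.resize(im[160:310,210:420],None,fx=3.6,fy=3.6,interpolation=cv2.INTER_CUBIC))
E
```

```text
[0.60966826 0.05966734 0.069     ] [0.53494827 0.09204168 0.069     ] [ 0.50446329 -0.07611168  0.07      ] 0.17177027224163355 0.1708972932194227 0.08143202178641137
scene [0.61344926 0.05934042 0.069     ] [0.54122407 0.09192059 0.069     ] [ 0.50672694 -0.07683477  0.07      ]
[252.43534662 251.46125524]
[np.float32(0.67867416), np.float32(0.6616211)]
```

View pics/crop.png

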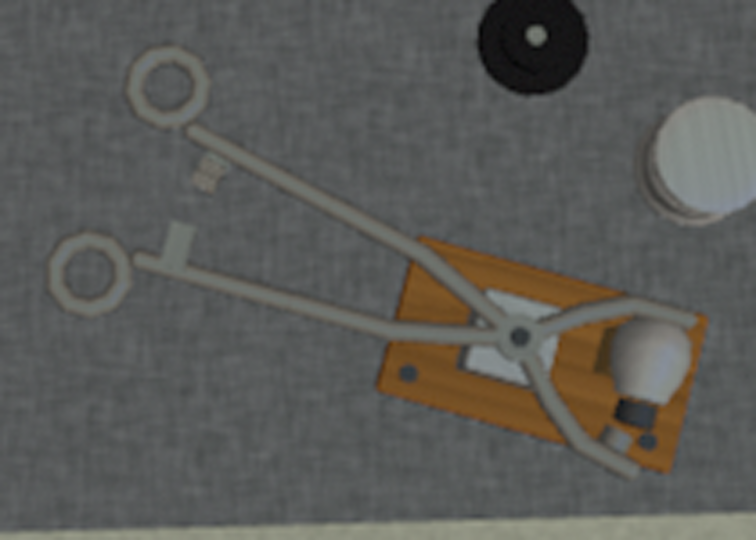

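The crop confirms the layout: forceps yaw ≈252°, pivot ≈(0.5055,−0.0765), and ring radii agree with 173 mm. I move above the squeeze point (x=−70, y=−4 in the forceps frame) and turn the tool to close along the forceps' y.

```bash
python3 -m crank '[{"dp":[0.46,0.94,-0.1],"angular":[0,0,2.43]},{"dp":[0.46,0.94,-0.1],"angular":[0,0,2.43]},{"dp":[0.46,0.94,-0.1],"angular":[0,0,2.43]},{"dp":[0.46,0.94,-0.1],"angular":[0,0,2.43]},{"dp":[0.46,0.94,-0.1],"angular":[0,0,2.43]},{"dp":[0.46,0.94,-0.1],"angular":[0,0,2.43]},{"dp":[0.46,0.94,-0.1],"angular":[0,0,2.43]},{"dp":[0.46,0.94,-0.1],"angular":[0,0,2.43]},{"dp":[0.46,0.94,-0.1],"angular":[0,0,2.43]},{"dp":[0.46,0.94,-0.1],"angular":[0,0,2.43]},{"dp":[0.46,0.94,-0.1],"angular":[0,0,2.43]},{"dp":[0.46,0.94,-0.1],"angular":[0,0,2.43]},{"dp":[0.46,0.94,-0.1],"angular":[0,0,2.43]},{"dp":[0.46,0.94,-0.1],"angular":[0,0,2.43]},{"dp":[0.46,0.94,-0.1],"angular":[0,0,2.43]},{"dp":[0.46,0.94,-0.1],"angular":[0,0,2.43]},{"dp":[0.46,0.94,-0.1],"angular":[0,0,2.43]},{"dp":[0.46,0.94,-0.1],"angular":[0,0,2.43]},{"dp":[0.46,0.94,-0.1],"angular":[0,0,2.43]},{"dp":[0.46,0.94,-0.1],"angular":[0,0,2.43]}]' 0 40
python3 -m crank '[{"dp":[0,0,0],"angular":[0,0,0]},{"dp":[0,0,0],"angular":[0,0,0]},{"dp":[0,0,0],"angular":[0,0,0]}]'
cat >> h.py <<'E'
from scipy.spatial.transform import Rotation as Ro
def wrist(tag):
    from station import sense,vision
    s=sense();d=vision.snapshot("wrist");W=np.eye(4);W[:3,:3]=Ro.from_quat(s["tool_rot"]).as_matrix();W[:3,3]=s["tcp_pos"]
    T=W@d["mount"];cv2.imwrite(f"pics/{tag}.png",d["image"]);np.savez(tag+".npz",image=d["image"],rz=d["range_z"],K=d["mtx"],T=T);print(s["tcp_pos"],s["force"],W[:3,1]);return d,T
piv=np.array([.5055,-.0765]);yaw=np.radians(252)
def toF(p,piv=piv,yaw=yaw):
    c,s=np.cos(yaw),np.sin(yaw);return np.array([[c,s],[-s,c]])@(np.asarray(p)[:2]-piv)*1000
E
python3 -c "
from h import *
wrist('w1')"
```

```text
t: 2.1
tcp_pos: [0.5247, -0.0082, 0.1879]
tool_rot: [0.808, 0.589, -0.0, -0.0]
force: [0.7, 0.4, 1.3]
finger_gap: 1.004
gripper_force: 0.0
t: 2.4
tcp_pos: [0.5239, -0.01, 0.1882]
tool_rot: [0.809, 0.588, -0.0, -0.0]
force: [-0.4, 0.3, 0.8]
finger_gap: 0.998
gripper_force: 0.0
[ 0.52394106 -0.01003349  0.18815231] [-0.40145652  0.29899998  0.78808241] [ 9.50952259e-01 -3.09336711e-01 -7.74834691e-04]
```

View pics/w1.png

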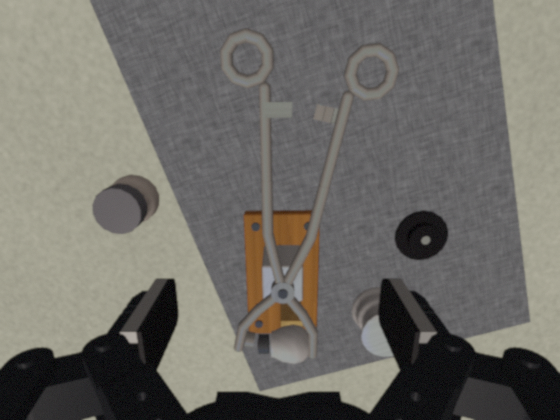

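The wrist view shows pivot (283,293), fixed ring (246.5,58), free ring (371.5,72), both shanks clear between the fingers. I refine the frame from it.

```bash
python3 - <<'E'
from h import *
d=np.load("w1.npz");f=lambda u,z=.069:ray(d["K"],d["T"],u,z)
p,fx,fr=f((283,293),.07),f((246.5,58)),f((371.5,72))
print(p,fx,fr)
L=np.linalg.norm;print(L(fx-p),L(fr-p),L(fx-fr))
a=np.arctan2(*(fx-p)[1::-1])-np.arctan2(-22,-172);b=np.arctan2(*(fr-p)[1::-1])-np.arctan2(60,-162);print(np.degrees([a,b])%360)
y=a
for q in((270,200),(263,200),(275,200),(326,200),(319,200),(333,200),(251,250),(313,250),(275,108),(320,114)):print(q,toF(f(q,.066),p[:2],y))
print("tcp",toF([.52394,-.01003],p[:2],y))
g=cv2.cvtColor(d["image"],6);print(g[200,255:345])
E
```

```text
[ 0.5060433  -0.07713242  0.07      ] [0.53597531 0.093882   0.069     ] [0.61039866 0.06098199 0.069     ]
0.17361698792439714 0.17310872469499564 0.0813710414412203
[252.78334495 253.24946919]
(270, 200) [-75.99844295  -8.90877862]
(263, 200) [-76.06292136 -14.06442857]
(275, 200) [-75.95238774  -5.22623605]
(326, 200) [-75.48266306  32.33262622]
(319, 200) [-75.54713093  27.17781953]
(333, 200) [-75.41819651  37.48732753]
(251, 250) [-35.85325851 -24.39190803]
(313, 250) [-35.25783998  23.52381575]
(275, 108) [-141.03695749   -4.23120649]
(320, 114) [-136.72279934   26.36917644]
tcp [-69.39288671  -2.76656999]
[102 101 100 100 100 102 101 107 117 123 126 126 122 119 117 105  93  86
  94 103 104 104 103 102 102 104 108 111 114 113 110 107 103  99  99 101
  98  98  99  99  99 100 100 100 101 101 100 101 100  99  96  95  99 100
 101 103 101  97  94  84  86  99 111 119 124 125 123 122 120 112 104 101
 108 110 110 106 105 105 104 105 106 105 103 102 101 102 100 103  99  96]
```

Radii 173.6/173.1 mm and shank offsets all agree with the given sizes; TCP is at forceps (−69,−3). I descend with a 1 mm correction.

```bash
python3 -m crank '[{"dp":[-0.05,0.01,-0.5],"angular":[0,0,1]},{"dp":[0,0,-0.6],"angular":[0,0,0]},{"dp":[0,0,-0.6],"angular":[0,0,0]},{"dp":[0,0,-0.6],"angular":[0,0,0]},{"dp":[0,0,-0.6],"angular":[0,0,0]},{"dp":[0,0,-0.6],"angular":[0,0,0]},{"dp":[0,0,-0.6],"angular":[0,0,0]},{"dp":[0,0,-0.4],"angular":[0,0,0]},{"dp":[0,0,0],"angular":[0,0,0]},{"dp":[0,0,0],"angular":[0,0,0]}]'
```

```text
t: 3.45
tcp_pos: [0.523, -0.0097, 0.0535]
tool_rot: [0.804, 0.595, -0.0, 0.0]
force: [-1.1, 0.5, 0.7]
finger_gap: 0.996
gripper_force: 0.0
```

```bash
python3 -m crank '[{"dp":[0,0,0],"angular":[0,0,0]},{"dp":[0,0,0],"angular":[0,0,0]},{"dp":[0,0,0],"angular":[0,0,0]},{"dp":[0,0,0],"angular":[0,0,0]},{"dp":[0,0,0],"angular":[0,0,0]},{"dp":[0,0,0],"angular":[0,0,0]},{"dp":[0,0,0],"angular":[0,0,0]},{"dp":[0,0,0],"angular":[0,0,0]},{"dp":[0,0,0],"angular":[0,0,0]},{"dp":[0,0,0],"angular":[0,0,0]}]' 1 35
python3 -c "
from h import *
wrist('w2')"
```

```text
t: 4.45
tcp_pos: [0.5261, -0.0094, 0.0559]
tool_rot: [0.804, 0.595, 0.003, 0.003]
force: [3.2, 1.7, 11.2]
finger_gap: 0.321
gripper_force: 34.3
[ 0.52610717 -0.00938469  0.05585604] [ 3.18818672  1.66234038 11.19483173] [ 0.9564122  -0.29191625  0.007785  ]
```

View pics/w2.png

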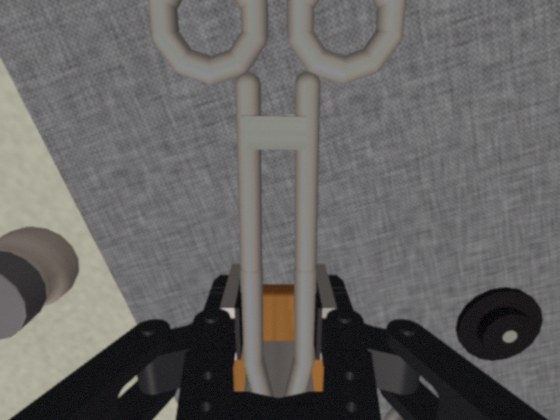

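The picture shows both shanks parallel between the pads with the ratchet plates overlapped at (277,132): shut against the stop. Release and wait.

```bash
python3 -m crank '[{"dp":[0,0,0],"angular":[0,0,0]},{"dp":[0,0,0],"angular":[0,0,0]},{"dp":[0,0,0],"angular":[0,0,0]},{"dp":[0,0,0],"angular":[0,0,0]},{"dp":[0,0,0],"angular":[0,0,0]},{"dp":[0,0,0],"angular":[0,0,0]},{"dp":[0,0,0],"angular":[0,0,0]},{"dp":[0,0,0],"angular":[0,0,0]},{"dp":[0,0,0],"angular":[0,0,0]},{"dp":[0,0,0],"angular":[0,0,0]},{"dp":[0,0,0],"angular":[0,0,0]},{"dp":[0,0,0],"angular":[0,0,0]},{"dp":[0,0,0],"angular":[0,0,0]},{"dp":[0,0,0],"angular":[0,0,0]},{"dp":[0,0,0],"angular":[0,0,0]},{"dp":[0,0,0],"angular":[0,0,0]},{"dp":[0,0,0],"angular":[0,0,0]},{"dp":[0,0,0],"angular":[0,0,0]}]' 0
python3 -m crank '[{"dp":[0,0,0.8],"angular":[0,0,0]},{"dp":[0,0,0.8],"angular":[0,0,0]},{"dp":[0,0,0.8],"angular":[0,0,0]},{"dp":[0,0,0.8],"angular":[0,0,0]},{"dp":[0,0,0.8],"angular":[0,0,0]},{"dp":[0,0,0.5],"angular":[0,0,0]},{"dp":[0,0,0],"angular":[0,0,0]},{"dp":[0,0,0],"angular":[0,0,0]},{"dp":[0,0,0],"angular":[0,0,0]}]'
python3 -c "
from h import *
wrist('w3')"
```

```text
t: 6.3
tcp_pos: [0.523, -0.0092, 0.0533]
tool_rot: [0.804, 0.595, -0.0, -0.0]
force: [-0.8, 0.3, 0.9]
finger_gap: 0.995
gripper_force: 0.0
t: 7.2
tcp_pos: [0.5221, -0.009, 0.1872]
tool_rot: [0.804, 0.595, -0.001, -0.001]
force: [-0.0, 0.3, 0.1]
finger_gap: 0.995
gripper_force: 0.0
[ 0.52213422 -0.00899549  0.1872487 ] [-0.02923272  0.33795918  0.05067149] [ 0.95640968 -0.29201905 -0.00232229]
```

View pics/w3.png

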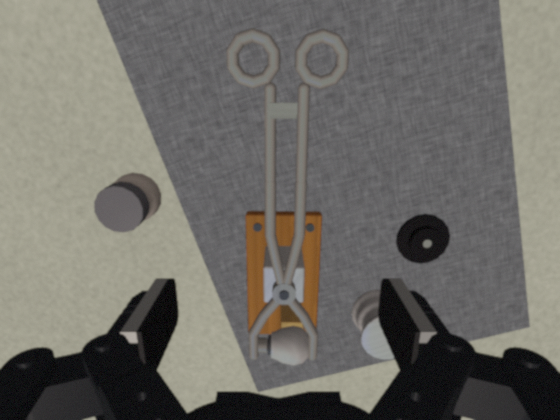

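The forceps hold shut (rings at (253.5,57.5) and (321.5,58), pivot (284,294)), bearing apparently in. Check the angle and protrusion numerically.

```bash
python3 - <<'E'
from h import *
d=np.load("w3.npz");f=lambda u,z=.069:ray(d["K"],d["T"],u,z)
p,fx,fr=f((284,294),.07),f((253.5,57.5)),f((321.5,58))
L=np.linalg.norm;print(p,fx,fr,L(fx-p),L(fr-p),L(fx-fr))
an=lambda a,b:np.arccos((a-p)[:2]@(b-p)[:2]/L((a-p)[:2])/L((b-p)[:2]))
e=np.load("w1.npz");g=lambda u,z=.069:ray(e["K"],e["T"],u,z)
p1=g((283,293),.07);print("open-shut",2*np.arcsin(L(g((371.5,72))-g((246.5,58)))/2/.1734)-an(fx,fr))
a=cv2.resize(np.hstack([e["image"][300:380,220:340],d["image"][300:380,220:340]]),None,fx=3.3,fy=3.3,interpolation=2);cv2.imwrite("pics/cmp.png",a)
E
```

```text
[ 0.50593882 -0.07686553  0.07      ] [0.53653149 0.09409745 0.069     ] [0.57804868 0.08116669 0.069     ] 0.17368146580106714 0.1737095654553526 0.04348426799091757
open-shut 0.22267368708707708
```

View pics/cmp.png

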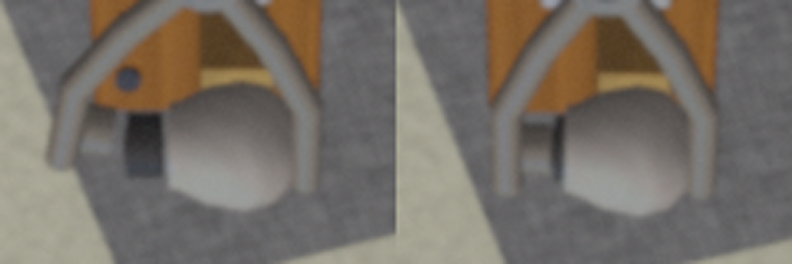

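```bash
python3 -m crank '[{"dp":[-0.17,-0.57,-0.25],"angular":[0,0,0]},{"dp":[-0.17,-0.57,-0.25],"angular":[0,0,0]},{"dp":[-0.17,-0.57,-0.25],"angular":[0,0,0]},{"dp":[-0.17,-0.57,-0.25],"angular":[0,0,0]},{"dp":[-0.17,-0.57,-0.25],"angular":[0,0,0]},{"dp":[0,0,0],"angular":[0,0,0]},{"dp":[0,0,0],"angular":[0,0,0]},{"dp":[0,0,0],"angular":[0,0,0]}]'
python3 -c "
from h import *
wrist('w4')"
```

```text
t: 8.05
tcp_pos: [0.4975, -0.0941, 0.1506]
tool_rot: [0.804, 0.595, -0.0, -0.0]
force: [-0.1, -0.4, -0.1]
finger_gap: 0.999
gripper_force: 0.0
[ 0.49751236 -0.09408421  0.15063638] [-0.07922368 -0.37718276 -0.10956108] [ 9.56531315e-01 -2.91629215e-01 -4.94405477e-04]
```

View pics/w4.png

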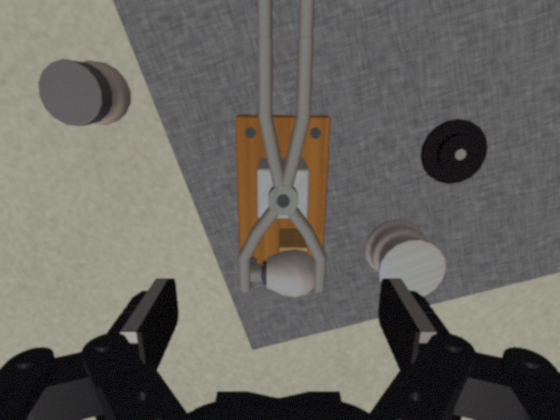

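The knob is at (292,273), the free jaw's stud at (254,272); only a thin dark line remains. Measuring its width by profile.

```bash
python3 - <<'E'
from h import *
d=np.load("w4.npz");g=cv2.cvtColor(d["image"],6)
for r in range(262,285,3):print(r,g[r,236:280])
f=lambda u,z=.068:ray(d["K"],d["T"],u,z)
print("mm/px",1000*np.linalg.norm(f((260,272))-f((270,272)))/10)
e=np.load("w1.npz");g=cv2.cvtColor(e["image"],6)
for r in (338,343,348):print(r,g[r,240:285])
E
```

```text
262 [ 95  97  98 102 113 118 119 122 119 114 111 104  94  81  67  61  63  62
  62  63  71  84  89  90  89  86  72  52  34  42  56  77  86  88  87  86
  88  89  92  91  93  92  95  97]
265 [ 98  96  97 104 110 115 121 118 119 117 113 104  97  83  72  65  65  63
  65  63  66  66  66  65  66  66  60  44  37  44  74  93 101 102 101 101
 100 102 100 102 103 101 104 105]
268 [ 99  98  97 100 111 115 121 120 119 116 113 106  96  87  74  74  74  74
  75  74  72  72  73  72  69  56  43  42  42  56  83 108 114 116 114 115
 116 116 116 115 116 117 118 115]
271 [105 104 100 102 109 117 117 120 117 116 112 104  98  88  87  91  90  92
  91  93  91  89  92  90  87  71  51  51  54  66  93 119 126 127 127 127
 125 125 123 124 125 124 127 127]
274 [ 98  98  97 102 110 117 120 119 118 116 110 107  98  93 100 108 111 111
 109 111 109 111 108 109  99  77  58  59  60  72 104 130 137 136 136 138
 135 136 135 136 136 133 133 134]
277 [ 96  98  95 100 109 116 119 121 117 117 115 107 100  95 106 116 117 118
 118 117 119 118 118 116 104  85  65  62  67  76 108 136 144 145 143 145
 144 145 145 144 144 144 143 1
[... 260 characters left out ...]
  92
  98  99 100 100  98  94  95  93  83  72  68  81 110 137 147 148 149 148
 149 149 149 151 150 150 149 149]
mm/px 0.6642379723137015
338 [127 124 121 112  99  91  89  91  93  90  89  90  87  85  91  94  94  86
  65  41  36  38  36  39  42  40  38  34  48  81  97 102  98  96  96  96
  99  96  98 100 102 104 105 107 104]
343 [124 118 112 101 102 114 122 123 122 121 121 119 117 113 105 104  98  79
  56  50  49  52  51  47  48  51  51  52  52  80 105 119 126 126 124 124
 123 123 124 124 124 122 121 122 121]
348 [120 111  99  95  96  97 100 102 103 104 103 103 103 103 103 101 100  89
  74  68  68  67  67  67  67  67  66  66  64  91 118 137 146 145 146 145
 145 145 143 143 144 141 143 141 142]
```

The band is ~3 mm including any stud-to-bearing gap, so it is ambiguous. I check whether the squeeze reached the stop: ring separation during the squeeze (w2) vs now.

```bash
python3 - <<'E'
from h import *
def edges(row,lo,hi):
    r=row.astype(float);return r[lo:hi]
for n,rows in(("w2",(100,110,160,180,200,220)),("w3",(95,125,140,160,180,200))):
    d=np.load(n+".npz");g=cv2.GaussianBlur(cv2.cvtColor(d["image"],6),(3,3),0)
    for r in rows:
        s=np.abs(np.gradient(g[r].astype(float)))
        c0,c1=(225,340) if n=="w2" else (255,315)
        m=[c for c in range(c0,c1) if s[c]>4 and s[c]>=s[c-1] and s[c]>s[c+1]]
        q=[toF(ray(d["K"],d["T"],(c,r),.065),[.506,-.077],np.radians(253)) for c in m]
        print(n,r,[(c,*np.round(a,1)) for c,a in zip(m,q)])
E
```

```text
w2 100 [(237, np.float64(-149.6), np.float64(-14.1)), (257, np.float64(-149.6), np.float64(-7.7)), (261, np.float64(-149.6), np.float64(-6.5)), (272, np.float64(-149.6), np.float64(-3.0)), (279, np.float64(-149.6), np.float64(-0.7)), (297, np.float64(-149.6), np.float64(5.0)), (317, np.float64(-149.6), np.float64(11.3)), (321, np.float64(-149.7), np.float64(12.6)), (323, np.float64(-149.7), np.float64(13.2))]
w2 110 [(239, np.float64(-146.6), np.float64(-13.5)), (257, np.float64(-146.6), np.float64(-7.8)), (261, np.float64(-146.6), np.float64(-6.5)), (298, np.float64(-146.6), np.float64(5.3)), (316, np.float64(-146.6), np.float64(11.1)), (320, np.float64(-146.6), np.float64(12.4))]
w2 160 [(239, np.float64(-130.5), np.float64(-14.1)), (258, np.float64(-130.5), np.float64(-7.7)), (261, np.float64(-130.5), np.float64(-6.7)), (298, np.float64(-130.5), np.float64(5.7)), (315, np.float64(-130.5), np.float64(11.4)), (319, np.float64(-130.5), np.float64(12.7))]
w2 180 [(240, np.float64(-123.6), np.float64(-14.0)), (258, np.float64(-123.6), np.float64(-7.8)), (261, np.float64(-123.6), np.flo
[... 1657 characters left out ...]
at64(14.5))]
w3 160 [(266, np.float64(-105.9), np.float64(-13.6)), (273, np.float64(-105.9), np.float64(-8.6)), (297, np.float64(-106.0), np.float64(8.4)), (305, np.float64(-106.0), np.float64(14.1))]
w3 180 [(266, np.float64(-91.4), np.float64(-13.7)), (273, np.float64(-91.4), np.float64(-8.6)), (276, np.float64(-91.4), np.float64(-6.5)), (297, np.float64(-91.4), np.float64(8.7)), (304, np.float64(-91.4), np.float64(13.8)), (307, np.float64(-91.4), np.float64(15.9))]
w3 200 [(266, np.float64(-76.3), np.float64(-13.8)), (273, np.float64(-76.3), np.float64(-8.7)), (277, np.float64(-76.3), np.float64(-5.7)), (296, np.float64(-76.3), np.float64(8.3)), (304, np.float64(-76.3), np.float64(14.2))]
```

During the squeeze the free shank was 2.8 mm further in at x≈−140 (≈0.02 rad), so the stop was reached and the bearing got full travel; it now sits on the last tooth at ≈0.22 rad. Next: shut the fingers and go above the free ring, 5 mm to its +y side.

```bash
python3 -m crank '[{"dp":[0.35,0.72,0],"angular":[0,0,0]},{"dp":[0.35,0.72,0],"angular":[0,0,0]},{"dp":[0.35,0.72,0],"angular":[0,0,0]},{"dp":[0.35,0.72,0],"angular":[0,0,0]},{"dp":[0.36,0.73,0],"angular":[0,0,0]},{"dp":[0.36,0.73,0],"angular":[0,0,0]},{"dp":[0.36,0.73,0],"angular":[0,0,0]},{"dp":[0.36,0.73,0],"angular":[0,0,0]},{"dp":[0,0,-0.6],"angular":[0,0,0]},{"dp":[0,0,-0.6],"angular":[0,0,0]},{"dp":[0,0,-0.4],"angular":[0,0,0]},{"dp":[0,0,0],"angular":[0,0,0]},{"dp":[0,0,0],"angular":[0,0,0]},{"dp":[0,0,0],"angular":[0,0,0]}]' 1 20
python3 -c "
from h import *
wrist('w5')"
```

```text
t: 9.5
tcp_pos: [0.5833, 0.0793, 0.1036]
tool_rot: [0.804, 0.595, 0.001, 0.001]
force: [-0.2, -0.3, -0.2]
finger_gap: -0.0
gripper_force: 0.0
[0.58328935 0.07926701 0.10361828] [-0.15197911 -0.33924255 -0.23258563] [ 0.9563781  -0.29212738  0.00158642]
```

View pics/w5.png

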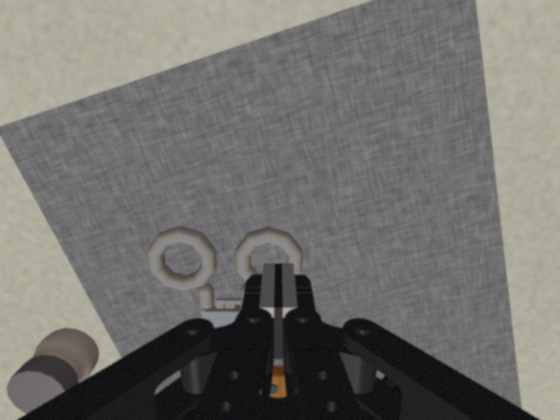

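Tips (278,285) sit over the free ring (centre ≈(269,258)), clear of the fixed ring. Now press down in steps.

```bash
python3 -m crank '[{"dp":[0,0,-0.25],"angular":[0,0,0]},{"dp":[0,0,-0.2],"angular":[0,0,0]},{"dp":[0,0,0],"angular":[0,0,0]},{"dp":[0,0,0],"angular":[0,0,0]}]'
python3 -m crank '[{"dp":[0,0,-0.1],"angular":[0,0,0]},{"dp":[0,0,-0.1],"angular":[0,0,0]},{"dp":[0,0,0],"angular":[0,0,0]},{"dp":[0,0,0],"angular":[0,0,0]}]'
```

```text
t: 9.95
tcp_pos: [0.5824, 0.0793, 0.0889]
tool_rot: [0.804, 0.595, -0.0, -0.0]
force: [-0.5, -0.5, -0.5]
finger_gap: -0.001
gripper_force: 0.0
t: 10.35
tcp_pos: [0.5826, 0.0793, 0.0833]
tool_rot: [0.804, 0.595, -0.0, -0.0]
force: [0.1, 0.9, 0.1]
finger_gap: -0.003
gripper_force: 0.0
```

```bash
python3 -m crank '[{"dp":[0,0,-0.1],"angular":[0,0,0]},{"dp":[0,0,0],"angular":[0,0,0]},{"dp":[0,0,0],"angular":[0,0,0]}]'
python3 -m crank '[{"dp":[0,0,-0.1],"angular":[0,0,0]},{"dp":[0,0,0],"angular":[0,0,0]},{"dp":[0,0,0],"angular":[0,0,0]},{"dp":[0,0,0],"angular":[0,0,0]}]'
python3 - <<'E'
from h import *
d,T=wrist('w6')
e=np.load('w5.npz')
x=cv2.absdiff(d["image"],e["image"]).max(2);print(x[200:300,130:420].mean())
E
```

```text
t: 10.65
tcp_pos: [0.5824, 0.0794, 0.0801]
tool_rot: [0.804, 0.595, -0.0, -0.0]
force: [0.2, -0.8, 0.1]
finger_gap: 0.003
gripper_force: 0.0
t: 11.05
tcp_pos: [0.5827, 0.0794, 0.0773]
tool_rot: [0.804, 0.595, -0.0, -0.0]
force: [-0.9, 0.4, 0.5]
finger_gap: -0.0
gripper_force: 0.0
[0.5826589  0.07935303 0.07729718] [-0.94378336  0.37365331  0.48190666] [ 9.56425786e-01 -2.91975535e-01 -4.66291214e-05]
11.337310344827586
```

```bash
python3 - <<'E'
from h import *
for n in("w5","w6"):
    d=np.load(n+".npz");h,w=d["rz"].shape;u,v=np.meshgrid(np.arange(w),np.arange(h));z=d["rz"]
    P=np.stack([(u-d["K"][0,2])/d["K"][0,0]*z,(v-d["K"][1,2])/d["K"][1,1]*z,z,np.ones_like(z)],-1)@d["T"].T
    F=np.stack([toF(p,[.506,-.077],np.radians(253)) for p in P[...,:2].reshape(-1,2)]).reshape(h,w,2)
    m=(z>0)&(P[...,2]>.045)&(P[...,2]<.085)&(F[...,0]<-158)&(F[...,0]>-200)
    a=F[m];b=P[m][:,2]
    for y in range(-48,92,8):
        k=(a[:,1]>=y)&(a[:,1]<y+8)
        if k.any():print(n,y,k.sum(),a[k,0].min().round(),np.median(b[k]).round(4))
E
```

```text
w5 -40 397 -186.0 0.0689
w5 -32 664 -190.0 0.0686
w5 -24 467 -191.0 0.0688
w5 -16 690 -189.0 0.0688
w5 -8 270 -183.0 0.0682
w5 0 103 -181.0 0.0683
w5 8 589 -188.0 0.0689
w5 16 276 -190.0 0.0686
w5 24 299 -190.0 0.0687
w5 32 439 -187.0 0.0688
w6 -40 507 -187.0 0.0691
w6 -32 910 -190.0 0.0686
w6 -24 656 -191.0 0.0686
w6 -16 910 -189.0 0.0688
w6 -8 378 -183.0 0.0682
w6 8 122 -179.0 0.0773
w6 16 437 -184.0 0.0765
w6 24 477 -184.0 0.0757
w6 32 414 -183.0 0.0767
w6 40 394 -179.0 0.0689
w6 48 517 -180.0 0.0688
w6 56 352 -181.0 0.0687
w6 64 570 -180.0 0.0688
w6 72 277 -175.0 0.069
```

Depth shows the free ring now at y≈42–78, z=69 mm: sprung open and back up beside the finger. Back off slightly to −y, lift and verify.

```bash
python3 -m crank '[{"dp":[-0.1,0.03,0],"angular":[0,0,0]},{"dp":[0,0,0.2],"angular":[0,0,0]},{"dp":[0,0,0.5],"angular":[0,0,0]},{"dp":[0,0,0.8],"angular":[0,0,0]},{"dp":[-0.17,-0.6,0.8],"angular":[0,0,0]},{"dp":[-0.3,-0.95,0.5],"angular":[0,0,0]},{"dp":[-0.3,-0.95,0.3],"angular":[0,0,0]},{"dp":[-0.3,-0.95,0],"angular":[0,0,0]},{"dp":[-0.3,-0.95,0],"angular":[0,0,0]},{"dp":[0,0,0],"angular":[0,0,0]},{"dp":[0,0,0],"angular":[0,0,0]},{"dp":[0,0,0],"angular":[0,0,0]},{"dp":[0,0,0],"angular":[0,0,0]}]'
python3 -c "
from h import *
wrist('w7')"
```

```text
t: 12.4
tcp_pos: [0.5388, -0.0508, 0.1703]
tool_rot: [0.803, 0.596, 0.0, -0.0]
force: [0.5, -0.0, -0.6]
finger_gap: -0.002
gripper_force: 0.0
[ 0.53875771 -0.05077203  0.17034238] [ 0.52841424 -0.03789148 -0.58248111] [ 9.56809874e-01 -2.90714402e-01  3.54756859e-05]
```

View pics/w7.png

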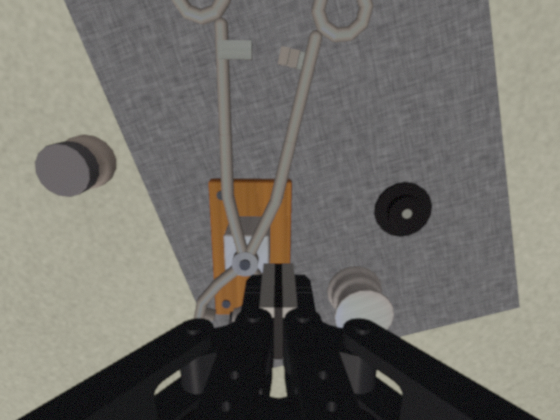

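The forceps are wide open (free ring (343,10), fixed ring (203,5)), arm clear. A last numeric check of the bearing from the earlier viewpoint.

```bash
python3 -m crank '[{"dp":[-0.35,-0.36,-0.16],"angular":[0,0,0]},{"dp":[-0.35,-0.36,-0.16],"angular":[0,0,0]},{"dp":[-0.35,-0.36,-0.16],"angular":[0,0,0]},{"dp":[-0.35,-0.36,-0.16],"angular":[0,0,0]},{"dp":[0,0,0],"angular":[0,0,0]},{"dp":[0,0,0],"angular":[0,0,0]},{"dp":[0,0,0],"angular":[0,0,0]},{"dp":[0,0,0],"angular":[0,0,0]},{"dp":[0,0,0],"angular":[0,0,0]}]' 0
python3 - <<'E'
from h import *
d,T=wrist('w8')
g=cv2.cvtColor(d["image"],6)
for r in range(263,290,4):print(r,g[r,236:290])
E
```

```text
t: 13.35
tcp_pos: [0.497, -0.0947, 0.1513]
tool_rot: [0.804, 0.595, 0.0, 0.0]
force: [0.6, -0.5, 0.2]
finger_gap: 1.001
gripper_force: 0.0
[ 0.49701301 -0.09473803  0.15128385] [ 0.60743321 -0.47259308  0.23349827] [ 9.56620071e-01 -2.91337494e-01  7.10799847e-04]
263 [101 100  99  97  95  92  93  88  89  89  93  92  86  73  64  63  64  65
  67  73  79  90  92  93  91  88  78  59  40  36  56  83  96 100 100  98
 100  99  99 100 100 101 101 103 103 104 106 106 107 106 108 107 108 106]
267 [115 116 115 114 114 111 113 110 107 104  98  94  94  93  90  90  93  91
  94  95  94  93  94  94  92  84  68  48  44  50  73 102 116 118 117 117
 115 116 118 119 117 118 118 118 118 117 118 118 116 114 118 117 116 117]
271 [113 114 114 115 116 115 114 114 107 100  98  97  94  93  95  90  93  92
  93  95  94  93  90  91  90  79  65  55  58  66  90 117 132 131 132 132
 131 130 129 129 129 131 128 129 130 129 130 130 130 130 127 128 127 127]
275 [ 98 100 101 102 104 102 100  98  96  95  96  94  93  94  92  95  95  93
  92  94  95  94  94  96  95  86  69  63  67  74  97 128 143 144 144 143
 143 143 143 144 143 144 141 142 143 142 141 140 141 140 138 141 140 138]
279 [ 99  99  97 101 101 104  98  97  97  96  94  94  92  92  91  91  90  93
  96  95  99  97  95  94  96  97  90  74  68  73 101 128 144 147 148 148
 148 147 146 147 148 148 149 148 149 147 147 148 147 148 147 148 147 146]
283 [ 99  99  95  94  92  99 103  99  99  96  96  95  94  95  92  90  92  92
  96  97  99  99 100  98  98  99 100  93  88  90 110 134 146 149 148 149
 150 149 151 150 152 150 150 150 150 149 150 150 149 149 151 150 150 149]
287 [107 104 102 100 102  99  99 100 101  98  95  95  95  96  96  94  93  89
  94  95  95  93  92  91  92  96  93  91  89  89  95 107 116 124 130 136
 142 145 147 147 148 148 147 148 150 148 149 149 149 150 151 150 149 150]
```

The visible dark edge went from 8.6 mm to 3.0 mm. That is 5.6 mm of travel, inside the given 4–8 mm starting range, and it was driven at the stop. Handing in.

```bash
python3 -c "
from station import order
print(order.sign_off())"
```

```text
the job is handed in; nothing more can be done
None
```

I handed the job in at about 13 s: the forceps held on the last tooth by themselves, then sprang open when I pressed the ring and stayed open; the bearing went in 5.6 mm with the handle squeezed to its stop, but about 3 mm of dark edge still shows, so the cameras could not confirm it is fully home, and sign-off gave no verdict.

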